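# Gel cassette from the slotted rack into the imaging holder

### The arm

A 7-joint arm with a two-finger parallel gripper is mounted at the origin on a cart in front of the work surface, level with it; the furniture and walls round the work are solid. World frame = base frame: x ahead of the robot, y to its left, z up, the work surface at z = 0. Lengths are in m, angles in rad, forces in N, time in s.
With the tool pointing down it reaches from about 0.425 to 1.025 m from the base axis. Payload 3.6 kg.
Tool frame: the origin (TCP) lies at the very end of the fingers, on their centre line; the grasp point (between the pads) lies env.grip_point_offset behind it (env.grip_point_offset is the distance from the TCP to the grasp point, in m); z points along the fingers, y is the line along which they close (so a half turn about z gives the same grasp; the last joint's range is limited). The gripper opens to 85 mm and grips with 20 to 120 N. Pads are 22 mm wide; open, the fingers measure 114 mm over their backs; the gripper's body (76 mm by 85 mm) begins 54 mm behind the grasp point. The pads swing forward as they close: fully open they stand 13 mm farther back than shut.
Start: joints at [-1.226, 0.591, 0.048, 1.609, -0.033, 0.943, -0.034], TCP at [0.308, 0.656, 0.231] pointing down, gripper open.
Joint ranges: [-2.69, 2.69], [-0.47, 2.24], [-1.27, 1.36], [0.19, 2.51], [-1.53, 4.68], [0.08, 2.07], [-3.09, 3.09]. Speed limits (rad/s): [2.57, 2.57, 3.14, 3.14, 3.14, 3.14, 3.14].

### API

Orientations are given as [roll, pitch, yaw] about the fixed x, y, z axes, in that order (R = Rz(yaw) Ry(pitch) Rx(roll)).
In Python, from workcell import env gives the robot as it stands.
- The arm moves only by the tool move_arm, never from a script. Its argument "rows" is a list of rows, each an object with "delta_pos": the shift along the tool's x, y, z in units of 250 mm (1.0 is 250 mm), a list of three; "twist": the turn about the tool's z in units of 30 degrees (1.0 is 30 degrees); "fingers": the opening, from -1 (shut) to 1 (fully open). A call has 1 to 8 rows; each row is the pose to reach, as a shift and turn from the pose commanded when the call began, along the tool's axes at that moment; what a row does not reach only later rows make up. A row lasts 1/10 s, in which the tool goes at most 50 mm and 8.59 degrees, less where a joint would pass 70% of its speed; a pose out of reach is approached as far as the arm can. A call with a number of a shift or a turn outside -1 to 1 is refused whole. A call with a gripper value outside its range is refused whole. The fingers move at their own pace and stop on an object; the grip force is fixed at half the most. Time passes only in rows, so rows that repeat a pose let the fingers close. It gives the time, the measured TCP pose, the force, the opening and the grip force at its end, in the units of the state.
- env.observe(): the state, without advancing time (a new reading comes with each control period).
- env.get_image(name): name is "side" or "top" or "wrist"; returns a dict with "frame" (480x640x3 uint8, red, green, blue), "range_z" (480x640 float32, m along the optical axis (not along the pixel's ray), 0 where there is no reading), "vfov" (degrees; the focal length in pixels is half the picture's height over the tangent of half this angle, whatever the lens; pixels are square), "cx", "cy" (the principal point, pixels), "D" ([k1, k2, p1, p2, k3] as OpenCV has them; the pictures are not rectified), "R" (3x3) and "t" (3): a world point X has camera coordinates R X + t; the wrist camera has in their place "hand_eye" (4x4, takes a point from camera to tool coordinates, whose origin is the TCP and whose axes are the flange's). Camera axes: x right, y down, z forward; pixel columns grow to the right and rows downward; lengths in m; the calibration is good to about 2 mm. A picture is of the moment at which its call begins: read the wrist's pose just before it.
- env.job_done(): hands the job in; it is judged then, once.
The state is a dict: "time_s": time; "qpos": joint angles; "dq": joint speeds; "effort": joint torques, N m; "position": TCP position; "ee_rot": TCP orientation; "ft_force": force on the tool from outside, world axes, zero at the start; "wrist_torque": the same for the moment, N m; "width": finger opening in m; "gripper_force": force on a finger pad.
Only numpy, scipy, OpenCV 4.12 (cv2) and the standard library are available. Lean on these libraries where they do the work, as an engineer would, in place of code of your own. Each camera call takes 0.05 s, during which the arm holds its last target. There are 200 camera calls.

### The job

Slide the blue gel cassette straight up out of the slotted rack by its top edge, set it down on the sloping rest and let go of it there. Then take it again by its two long side edges, lay it flat on the bed of the imaging holder between the two orange clips, and press it down until the clips let it past and it lies level and fully home on the bed; leave it there, released. Leave the grey cassettes in their slots, do not disturb the other things, and never let the blue cassette fall onto the worktop.

Things in the scene. Friction and masses are not known exactly. Their poses are not given: they have to be found in the camera images.
- cassette_blue: blue flat cassette, 8 x 60 x 90 mm, about 120 g, dark green window on both faces; faces and ends are alike. Origin at its centre; x = its normal (8 mm), y = its width (60 mm), z = its length (90 mm; up while it stands in the rack). It starts on a short edge in one of the rack's three slots, lower edge 8 mm, top edge 98 mm above the worktop.
- cassette_grey_a: grey cassette of the same size and axes in another slot; must stay there
- cassette_grey_b: second grey cassette of the same size and axes in another slot; must stay there
- rack: white slotted rack fixed to the worktop, 156 x 84 mm, 45 mm high. Origin on the worktop under its middle. Slots at x = -48, 0 and +48 mm, each 11 mm wide in x and 63 mm in y, floor 8 mm above the worktop; guides only grip the cassettes' side edges, up to 45 mm high. z up.
- rest: sloping rest, fixed, base 90 x 70 x 8 mm; origin on the worktop under its middle, z up. Its board (40 mm wide in y, 55 long, 5 thick) rises towards +x at 50 degrees from level, facing -x and up. A ledge at its foot, square to the board and 13 mm deep, carries the cassette's short edge. Inner corner of board and ledge: x = -30, z = 22 mm.
- rest_seat (a point): centre of a cassette lying on board and ledge, its length along the slope, its width along the rest's y (10 mm overhang at either side of the board for fingers). Axes as the rest.
- holder: imaging holder, fixed; origin on the worktop under its middle, z up, x along its length. Floor plate 176 x 96 x 8 mm. Black bed 82 mm in x, 40 in y, top at z = 30 mm: a cassette (length along x) overhangs 10 mm at either side. Four lugs, tops at z = 40, inner faces at y = +-32.5, at x = +-33 to +-43 mm; between them the sides are open for fingers.
- holder_seat (a point): centre of a cassette lying fully home on the bed: 34 mm above the worktop over the middle of the holder. Axes as the holder.
- clip_a (a joint): travel of the orange sprung clip at the holder's +x end, m: 0 = sprung in, grows outward to 0.007. Top at z = 61 mm; a steep lead-in leads down to a nose at z = 39.5 mm. The two noses stand 86 mm apart, so a cassette just laid in hangs about 11 mm above the bed; 5 to 15 N on its upper face make it snap down under the noses.
- clip_b (a joint): travel of the like orange clip at the holder's -x end, m: 0 = sprung in, grows outward to 0.007
- acid_bottle: bystander, leave it alone: reagent bottle with red cap, 73 mm wide, 135 high; origin at the centre of its underside
- wipes_box: bystander, leave it alone: green box of wipes, 62 x 115 x 89 mm; origin at the centre of its underside
- std_bottle: bystander, leave it alone: white bottle with blue cap, 49 mm wide, 85 high; origin at the centre of its underside
- tape_roll: bystander, leave it alone: roll of masking tape lying flat, 66 mm wide, 19 high; origin at the centre of its underside
- tip_box: bystander, leave it alone: blue box with clear lid, 89 x 118 x 89 mm; origin at the centre of its underside

How it is judged:
By the outcome, as a careful person would: the job done as asked, in the order asked, and still so for the second after the job is handed in, with the robot touching nothing.
It also fails if it takes over 59 s, if anything falls off the work surface, if the arm or the gripper's body presses on something with over 40 N, if the wrist force passes 120 N, or if a joint passes its speed limit or range.

## Working session

There is one attempt and no reset: what is moved stays moved. The work goes in short steps, Python scripts to look and compute and a tool call to move; the robot and the scene stay as the last step left them, time stands still between calls to the robot, and variables do not carry over. Pictures are saved under pics/ and viewed, at most 10 in all, crops included, and the job is handed in when it is done.

Besides the shell and the picture viewer there is one more tool, called after ">>>" as a command line: name --argument value ..., lists and objects as JSON in quotes. move_arm: Moves the arm, as the interface text tells. Its arguments: {"type":"object","properties":{"rows":{"type":"array","items":{"type":"object","properties":{"delta_pos":{"type":"array","items":{"type":"number","minimum":-1,"maximum":1}},"twist":{"type":"number","minimum":-1,"maximum":1},"fingers":{"type":"number"}}}}},"required":["rows"]}

```bash
ls; mkdir -p pics; cat > h.py <<'E'
import numpy as np, cv2
from workcell import env
def K(im):
    f=240/np.tan(np.radians(im["vfov"])/2); return np.array([[f,0,im["cx"]],[0,f,im["cy"]],[0,0,1]])
def cloud(im,Rt=None):
    # world points for every pixel from range
    v,u=np.mgrid[0:480,0:640]; p=np.stack([u.ravel(),v.ravel()],1).astype(np.float64)[:,None]
    n=cv2.undistortPoints(p,K(im),np.array(im["D"],float))[:,0]
    z=im["range_z"].ravel().astype(float); C=np.c_[n*z[:,None],z]
    if Rt is None: W=(C-np.array(im["t"]))@np.array(im["R"])
    else: W=(C@Rt[:3,:3].T+Rt[:3,3])
    W[z==0]=np.nan
    return W.reshape(480,640,3)
def rpy(a):
    from scipy.spatial.transform import Rotation as R
    return R.from_euler('xyz',a).as_matrix()
def wristT(im,s):
    T=np.eye(4);T[:3,:3]=rpy(s["ee_rot"]);T[:3,3]=s["position"]; return T@np.array(im["hand_eye"])
E
python3 - <<'E'
from h import *
s=env.observe(); print({k:np.round(v,3) for k,v in s.items()}, env.grip_point_offset)
for n in("top","side"):
    im=env.get_image(n); cv2.imwrite(f"pics/{n}0.png",im["frame"][...,::-1]); np.savez(f"{n}0.npz",**im)
    print(n,im["vfov"],im["D"],np.round(-np.array(im["R"]).T@im["t"],3))
E
```

```text
pics
{'time_s': np.float64(0.0), 'qpos': array([-1.226,  0.592,  0.048,  1.61 , -0.033,  0.943, -0.034]), 'dq': array([ 0.001,  0.   ,  0.   , -0.001, -0.001, -0.   , -0.001]), 'effort': array([ 0.0000e+00, -5.4869e+01,  1.5470e+00, -1.9813e+01,  9.0000e-03,
        9.0000e-03, -0.0000e+00]), 'position': array([0.308, 0.656, 0.23 ]), 'ee_rot': array([-3.139,  0.   ,  2.703]), 'ft_force': array([ 0.335,  0.481, -0.291]), 'wrist_torque': array([-0.006,  0.021,  0.035]), 'gripper_force': np.float64(0.0), 'width': np.float64(0.085)} 0.0187
top 56.99646905558392 [-0.10947123  0.          0.          0.          0.        ] [0.268 0.037 1.693]
side 49.34459278646147 [0.03050565 0.         0.         0.         0.        ] [-0.305  1.279  0.747]
```

View pics/top0.png

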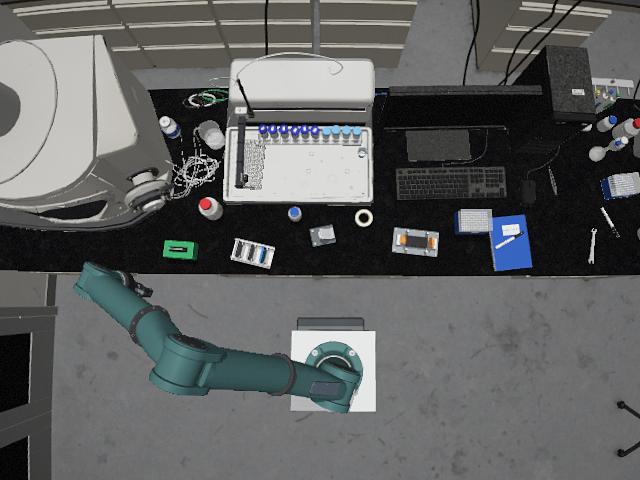

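View pics/side0.png

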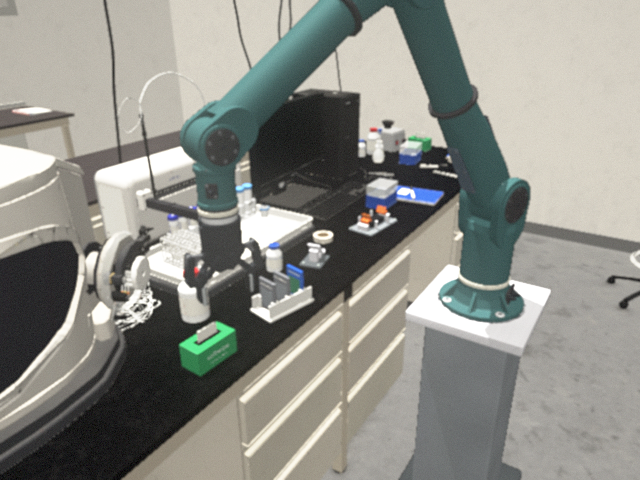

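The top view shows the rack at about (252,253) with the blue cassette in its right slot (~263,254). The rest is at (322,235) and the holder at (415,241). The gripper is at the left, beside the green box (180,250).

```bash
python3 - <<'E'
from h import *
im=dict(np.load("top0.npz")); W=cloud(im); f=im["frame"]; hsv=cv2.cvtColor(f,cv2.COLOR_RGB2HSV)
c=f[215:275,225:445]; c=cv2.resize(c[...,::-1],None,fx=3.6,fy=3.6,interpolation=cv2.INTER_CUBIC)
cv2.imwrite("pics/topcrop.png",c)
def show(name,m,box):
    x0,y0,x1,y1=box; M=np.zeros((480,640),bool); M[y0:y1,x0:x1]=m[y0:y1,x0:x1]
    P=W[M]; P=P[~np.isnan(P[:,0])]
    r=cv2.minAreaRect((P[:,:2]*1000).astype(np.float32)); print(name,len(P),"med",np.round(np.median(P,0),3),"z5/95",np.round(np.percentile(P[:,2],[5,95]),3),"rect mm",np.round(r[0],1),np.round(r[1],1),round(r[2],1))
H=W[...,2]
h=hsv[...,0];s=hsv[...,1];v=hsv[...,2]
show("rack",H>0.03,(225,232,280,275))
show("rack low",(H>0.025)&(H<0.055),(225,232,280,275))
show("tops",(H>0.085)&(H<.11),(225,232,280,275))
show("blue",(s>110)&(h>95)&(h<125)&(H>.05),(225,232,280,275))
show("rest all",(H>0.004),(305,222,340,250))
show("rest hi",(H>0.04),(305,222,340,250))
show("holder all",(H>0.004),(385,222,445,260))
show("holder hi",(H>0.05),(385,222,445,260))
show("orange",(s>120)&(h<20)&(v>120),(385,222,445,260))
im=dict(np.load("side0.npz")); print(np.nanmedian(W[230:238,290:305,2]))
E
```

```text
rack 392 med [0.438 0.309 0.061] z5/95 [0.035 0.1  ] rect mm [439.5 311.1] [151.8  72.1] 77.3
rack low 200 med [0.434 0.308 0.043] z5/95 [0.029 0.051] rect mm [439.4 310.9] [152.5  72.1] 77.2
tops 135 med [0.439 0.31  0.097] z5/95 [0.088 0.103] rect mm [438.9 310.8] [106.3  60.3] 77.3
blue 47 med [0.427 0.263 0.096] z5/95 [0.073 0.102] rect mm [428.8 263.1] [ 9.7 58.5] 78.7
rest all 418 med [0.51 0.04 0.01] z5/95 [0.005 0.057] rect mm [510.5  43.7] [136.   99.5] 87.0
rest hi 69 med [0.511 0.04  0.051] z5/95 [0.043 0.064] rect mm [511.6  40.4] [35.9 30.8] 6.3
holder all 1119 med [ 0.486 -0.313  0.012] z5/95 [0.005 0.044] rect mm [ 494.7 -315. ] [144.7 233.9] 0.5
holder hi 36 med [ 0.488 -0.364  0.058] z5/95 [0.051 0.064] rect mm [ 485.3 -316.4] [107.7  33.3] 87.5
orange 82 med [ 0.487 -0.361  0.047] z5/95 [0.037 0.062] rect mm [ 488.5 -316.2] [124.5  34. ] 84.2
-0.0009433915466116792
```

View pics/topcrop.png

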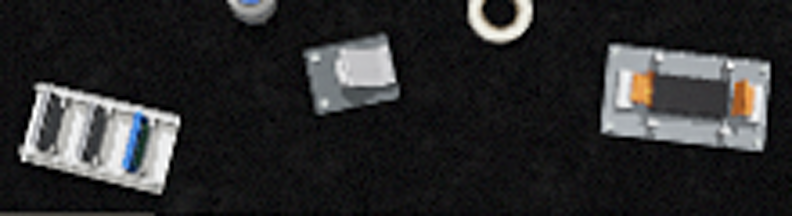

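The crop shows the blue cassette in the right-hand slot. The rest's board is at its right side, so it rises towards world -y. The holder's long axis is tilted slightly. Next I'll measure the rest and holder outlines and work out the first move.

```bash
cat >> h.py <<'E'
def rays(im,px,z):
    p=np.asarray(px,float).reshape(-1,1,2); n=cv2.undistortPoints(p,K(im),np.array(im["D"],float))[:,0]
    R=np.array(im["R"]);c=-R.T@np.array(im["t"]);d=np.c_[n,np.ones(len(n))]@R
    return c+d*((z-c[2])/d[:,2])[:,None]
def totool(v,yaw): # world shift -> tool axes units
    v=np.asarray(v); return np.round(np.array([np.cos(yaw)*v[0]+np.sin(yaw)*v[1], np.sin(yaw)*v[0]-np.cos(yaw)*v[1], -v[2]])/.25,4)
E
python3 - <<'E'
from h import *
im=dict(np.load("top0.npz")); f=im["frame"]; g=f.max(2)
def rect(name,box,z,thr):
    x0,y0,x1,y1=box; m=np.zeros((480,640),np.uint8); m[y0:y1,x0:x1]=(g[y0:y1,x0:x1]>thr)
    n,l,st,_=cv2.connectedComponentsWithStats(m); k=1+np.argmax(st[1:,4]); c=cv2.findContours((l==k).astype(np.uint8),0,1)[0][0][:,0]
    P=rays(im,c,z)[:,:2]*1000; r=cv2.minAreaRect(P.astype(np.float32)); print(name,np.round(r[0],1),np.round(r[1],1),r[2])
for t in(60,75,90):
  rect("rest",(305,220,342,252),.008,t); rect("holder",(385,220,445,262),.008,t)
s=env.observe(); yaw=s["ee_rot"][2]
d=np.array([.429,.263,.2])-s["position"]; print(totool(d,yaw), np.degrees(yaw))
E
```

```text
rest [512.5  43.4] [71.8 91.6] 11.906814575195312
holder [ 490. -316.] [178.   99.4] 84.0674819946289
rest [512.2  43.3] [71.  91.6] 11.908844947814941
holder [ 489.9 -316.1] [177.7  99.3] 84.04812622070312
rest [511.1  42.7] [68.7 90.8] 11.933453559875488
holder [ 489.7 -316.1] [177.   97.9] 84.05018615722656
[-1.1065 -1.2157  0.1209] 154.8651366973078
```

>>> move_arm --rows '[{"delta_pos": [-0.2, -0.2, 0], "twist": -0.2, "fingers": -0.1}, {"delta_pos": [-0.35, -0.38, 0], "twist": -0.4, "fingers": -0.1}, {"delta_pos": [-0.5, -0.55, 0], "twist": -0.415, "fingers": -0.1}, {"delta_pos": [-0.62, -0.7, 0], "twist": -0.415, "fingers": -0.1}, {"delta_pos": [-0.75, -0.85, 0], "twist": -0.415, "fingers": -0.1}, {"delta_pos": [-0.88, -0.98, 0], "twist": -0.415, "fingers": -0.1}, {"delta_pos": [-0.95, -1.0, 0], "twist": -0.415, "fingers": -0.1}, {"delta_pos": [-0.95, -1.0, 0], "twist": -0.415, "fingers": -0.1}]'

```text
time_s: 0.9
position: [0.4201, 0.3208, 0.231]
ee_rot: [-3.137, 0.002, 2.908]
ft_force: [-0.1, 0.6, -0.0]
width: 0.0384
gripper_force: 0.0
```

```bash
python3 - <<'E'
from h import *
s=env.observe(); im=env.get_image("wrist"); cv2.imwrite("pics/w1.png",im["frame"][...,::-1])
T=wristT(im,s); np.set_printoptions(suppress=True); print(np.round(im["hand_eye"],3),im["vfov"]); W=cloud(im,T); np.savez("w1.npz",W=W,f=im["frame"])
hsv=cv2.cvtColor(im["frame"],cv2.COLOR_RGB2HSV)
m=(hsv[...,1]>110)&(abs(hsv[...,0].astype(int)-110)<15)&(W[...,2]>.09)&(W[...,2]<.11)
P=W[m]; 
if len(P)>20: print(len(P),np.median(P,0),cv2.minAreaRect((P[:,:2]*1000).astype(np.float32)))
m=(W[...,2]>.09)&(W[...,2]<.105)&(W[...,1]>.2); P=W[m]; print(len(P),cv2.minAreaRect((P[:,:2]*1000).astype(np.float32)))
yaw=s["ee_rot"][2]; print(s["position"],s["ee_rot"],s["width"],s["time_s"])
print(totool(np.array([.429,.263,.2])-s["position"],yaw))
E
```

```text
[[ 0.    -0.956 -0.293  0.075]
 [ 1.    -0.     0.    -0.   ]
 [-0.    -0.293  0.956 -0.143]
 [ 0.     0.     0.     1.   ]] 62.69255427473167
882 [0.42998271 0.26589273 0.09811249] ((430.4029541015625, 264.89166259765625), (8.305322647094727, 60.41282272338867), 76.62528228759766)
3960 ((484.56781005859375, 392.64959716796875), (289.45849609375, 182.09153747558594), 71.6098861694336)
[0.42011878 0.32080279 0.23103001] [-3.13687446  0.00183716  2.90808297] 0.0384304993769582 0.9
[-0.0881 -0.2167  0.1241]
```

View pics/w1.png

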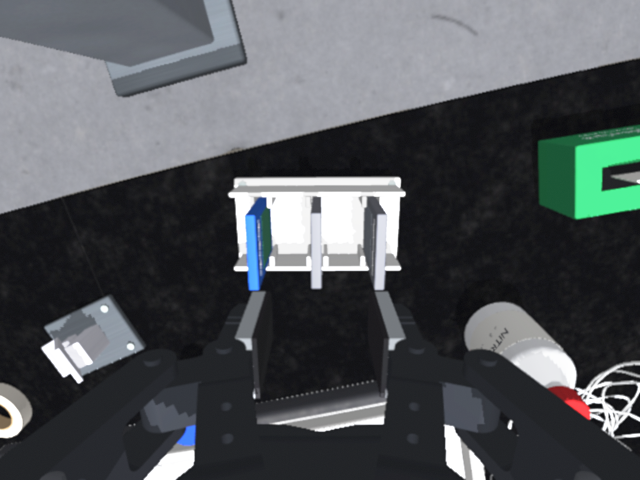

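The wrist view shows the blue cassette's top edge at about (255,245), with the greys to its right. The range points put it at (0.430, 0.265), z 0.098 and 8.3 x 60.4 mm, which matches the given size. Moving above it, then down.

```bash
python3 - <<'E'
from h import *
s=env.observe(); print(totool(np.array([.4304,.2649,.067])-s["position"],s["ee_rot"][2]))
E
```

```text
[-0.1006 -0.2226  0.6566]
```

>>> move_arm --rows '[{"delta_pos": [-0.1, -0.15, 0.1], "twist": 0, "fingers": -0.1}, {"delta_pos": [-0.1, -0.222, 0.2], "twist": 0, "fingers": -0.1}, {"delta_pos": [-0.1, -0.222, 0.32], "twist": 0, "fingers": -0.1}, {"delta_pos": [-0.1, -0.222, 0.42], "twist": 0, "fingers": -0.1}, {"delta_pos": [-0.1, -0.222, 0.52], "twist": 0, "fingers": -0.1}, {"delta_pos": [-0.1, -0.222, 0.6], "twist": 0, "fingers": -0.1}, {"delta_pos": [-0.1, -0.222, 0.656], "twist": 0, "fingers": -0.1}, {"delta_pos": [-0.1, -0.222, 0.656], "twist": 0, "fingers": -0.1}]'

```text
time_s: 1.75
position: [0.4274, 0.2704, 0.0654]
ee_rot: [-3.139, -0.003, 2.922]
ft_force: [0.2, -0.2, -0.8]
width: 0.0382
gripper_force: 0.0
```

>>> move_arm --rows '[{"delta_pos": [0, 0, 0], "twist": 0, "fingers": -1}, {"delta_pos": [0, 0, 0], "twist": 0, "fingers": -1}, {"delta_pos": [0, 0, 0], "twist": 0, "fingers": -1}, {"delta_pos": [0, 0, 0], "twist": 0, "fingers": -1}, {"delta_pos": [0, 0, 0], "twist": 0, "fingers": -1}, {"delta_pos": [0, 0, 0], "twist": 0, "fingers": -1}]'

```text
time_s: 2.35
position: [0.4285, 0.2681, 0.0679]
ee_rot: [-3.14, -0.001, 2.919]
ft_force: [-2.5, -5.3, 6.9]
width: 0.0068
gripper_force: 60.2
```

>>> move_arm --rows '[{"delta_pos": [0, -0.008, -0.03], "twist": 0, "fingers": -1}, {"delta_pos": [0, -0.01, -0.08], "twist": 0, "fingers": -1}, {"delta_pos": [0, -0.01, -0.16], "twist": 0, "fingers": -1}, {"delta_pos": [0, -0.01, -0.26], "twist": 0, "fingers": -1}, {"delta_pos": [0, -0.01, -0.36], "twist": 0, "fingers": -1}, {"delta_pos": [0, -0.01, -0.4], "twist": 0, "fingers": -1}, {"delta_pos": [0, -0.01, -0.4], "twist": 0, "fingers": -1}, {"delta_pos": [0, -0.01, -0.4], "twist": 0, "fingers": -1}]'

```text
time_s: 3.15
position: [0.4282, 0.2673, 0.1672]
ee_rot: [3.141, 0.0, 2.921]
ft_force: [-0.7, 0.1, -1.6]
width: 0.0069
gripper_force: 59.2
```

```bash
python3 - <<'E'
from h import *
s=env.observe(); im=env.get_image("wrist"); cv2.imwrite("pics/w2.png",im["frame"][...,::-1])
print(s["position"],s["ee_rot"],s["width"],s["dq"].round(3))
W=cloud(im,wristT(im,s)); m=(W[...,2]>.004)&(W[...,2]<.013)&(W[...,1]<.13)&(W[...,1]>-.05)&(W[...,0]>.44)&(W[...,0]<.6)
P=W[m]; print(len(P)); 
if len(P)>50: print(cv2.minAreaRect((P[:,:2]*1000).astype(np.float32)))
a=np.radians(11.9); ex=np.array([np.sin(a),-np.cos(a)]); seat=np.array([.512,.043]); ey=np.array([np.cos(a),np.sin(a)])
tgt=seat+ex*-.045; print("tgt",tgt, totool(np.r_[tgt,s["position"][2]]-s["position"],s["ee_rot"][2]), "yaw want", 180-np.degrees(np.arctan2(-ex[0],-ex[1])), np.degrees(s["ee_rot"][2]))
E
```

```text
[0.42824233 0.26728762 0.16717845] [3.14116327e+00 6.00039059e-05 2.92062639e+00] 0.006936937981691308 [ 0.002  0.023  0.001  0.013 -0.001  0.002 -0.001]
4506
((511.3433837890625, 43.89083480834961), (70.41992950439453, 92.26002502441406), 12.09801959991455)
tgt [0.50272081 0.0870329 ] [-0.4487 -0.6382 -0.    ] yaw want 191.9 167.3395658028621
```

View pics/w2.png

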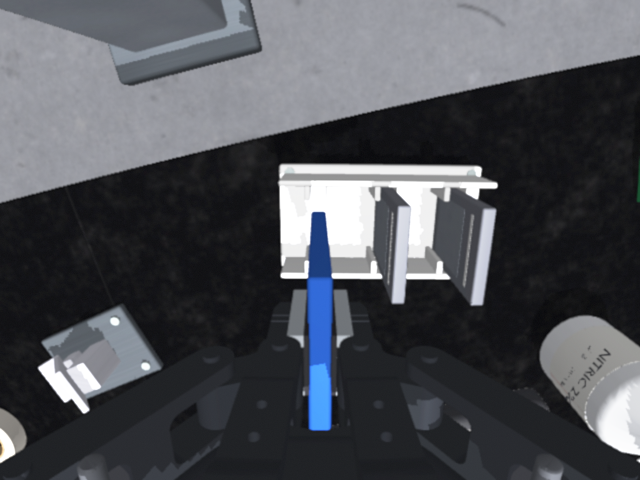

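The wrist view shows the cassette hanging upright in the fingers at (320,320), the two greys still in their slots, and the rest at lower left (100,350). The rest's base fits at (511.3, 43.9) mm, 12.1 degrees, which agrees with the top view.

>>> move_arm --rows '[{"delta_pos": [-0.06, -0.08, 0], "twist": -0.2, "fingers": -1}, {"delta_pos": [-0.16, -0.22, 0], "twist": -0.4, "fingers": -1}, {"delta_pos": [-0.26, -0.38, 0], "twist": -0.6, "fingers": -1}, {"delta_pos": [-0.36, -0.52, 0], "twist": -0.75, "fingers": -1}, {"delta_pos": [-0.43, -0.63, 0], "twist": -0.825, "fingers": -1}, {"delta_pos": [-0.466, -0.683, 0], "twist": -0.825, "fingers": -1}, {"delta_pos": [-0.466, -0.683, 0], "twist": -0.825, "fingers": -1}, {"delta_pos": [-0.466, -0.683, 0], "twist": -0.825, "fingers": -1}]'

```text
time_s: 4.0
position: [0.5038, 0.0752, 0.1663]
ee_rot: [3.141, -0.002, -2.932]
ft_force: [-0.1, 0.9, -0.8]
width: 0.0073
gripper_force: 59.0
```

```bash
python3 - <<'E'
from h import *
s=env.observe(); im=env.get_image("wrist"); cv2.imwrite("pics/w3.png",im["frame"][...,::-1])
print(s["position"],np.degrees(s["ee_rot"]),s["dq"].round(3),s["qpos"].round(2))
T=wristT(im,s); W=cloud(im,T); a=np.radians(12.1); c=np.array([.5113,.0439])
ex=np.array([np.sin(a),-np.cos(a)]); ey=-np.array([-np.cos(a),-np.sin(a)])
d=W[...,:2]-c; X=d@ex; Y=d@ey; Z=W[...,2]
m=(Z>.004)&(Z<.013)&(abs(X)<.07)&(abs(Y)<.06); P=W[m]; print("base",len(P),cv2.minAreaRect((P[:,:2]*1000).astype(np.float32)))
# board front face: section at several y
b=(Z>.02)&(abs(Y)<.03)&(abs(X)<.06)&(Z<.08)
for x in np.arange(-45,25,5):
    k=b&(abs(X*1000-x)<1.5); print(x,k.sum(),np.round(np.percentile(Z[k]*1000,[10,50,90]),1) if k.sum()>5 else "", np.round(np.percentile(Y[k]*1000,[5,95]),1) if k.sum()>5 else "")
p=s["position"][:2]-c; print("tcp in rest",p@ex,p@ey)
f=(Z>.095)&(Z<.15)&(abs(X+.03)<.03)&(abs(Y)<.05)
print("cassette face x",[ (z,np.round(np.percentile(X[f&(abs(Z*1000-z)<3)]*1000,[5,50,95]),1)) for z in (110,130) if (f&(abs(Z*1000-z)<3)).sum()>5])
E
```

```text
[0.50380829 0.0751805  0.16627634] [ 1.79959190e+02 -1.20537687e-01 -1.67962746e+02] [-0.027 -0.009 -0.02   0.    -0.002  0.     0.001] [-0.16  0.42 -0.1   2.14  0.07  0.59  1.47]
base 4900 ((511.3200378417969, 43.14051055908203), (69.53234100341797, 89.80575561523438), 12.076714515686035)
-45 0  
-40 0  
-35 0  
-30 0  
-25 0  
-20 0  
-15 111 [22.2 36.2 45.3] [-12.3  10.9]
-10 190 [36.1 45.2 46.2] [-12.7  11.6]
-5 306 [61.7 63.5 64.5] [-18.8  17.7]
0 238 [57.1 59.2 60.9] [-19.3  17.6]
5 214 [51.7 53.3 54.8] [-18.8  17.2]
10 196 [45.7 47.2 48.8] [-19.2  17.4]
15 184 [39.6 41.2 42.8] [-19.3  17.6]
20 178 [33.6 35.4 37.2] [-19.1  17.6]
tcp in rest -0.03215595241335681 -0.0007682993142020152
cassette face x [(110, array([-34.3, -30.7, -27.8])), (130, array([-34.7, -31.2, -27.8]))]
```

View pics/w3.png

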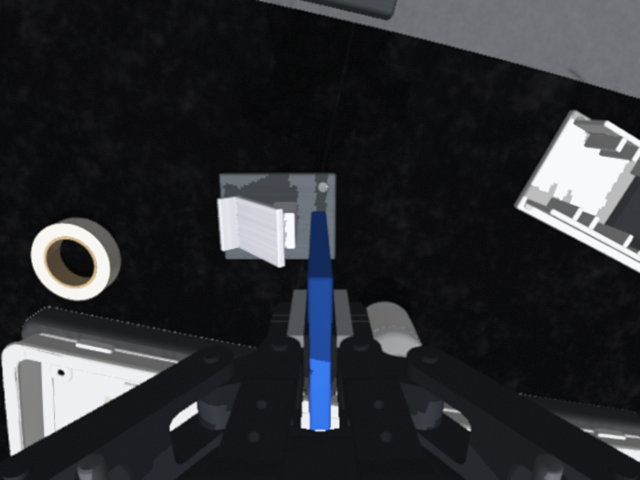

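The board reads higher at the side away from the white lip (220,225), and it falls towards image left. So the ledge is on the far (-y) side and the rest's +x points towards +y. The heights fit the given 50° line to within 1.3 mm. I need to shift 64 mm over the board, then lower.

>>> move_arm --rows '[{"delta_pos": [0, -0.06, 0], "twist": 0, "fingers": -1}, {"delta_pos": [0, -0.16, 0], "twist": 0, "fingers": -1}, {"delta_pos": [0, -0.23, 0], "twist": 0, "fingers": -1}, {"delta_pos": [0, -0.256, 0], "twist": 0, "fingers": -1}, {"delta_pos": [0, -0.256, 0], "twist": 0, "fingers": -1}, {"delta_pos": [0, -0.256, 0], "twist": 0, "fingers": -1}, {"delta_pos": [0, -0.256, 0.05], "twist": 0, "fingers": -1}, {"delta_pos": [0, -0.256, 0.1], "twist": 0, "fingers": -1}]'

```text
time_s: 4.85
position: [0.518, 0.0135, 0.1416]
ee_rot: [3.141, 0.001, -2.929]
ft_force: [0.4, -0.6, -1.8]
width: 0.0072
gripper_force: 59.0
```

```bash
cat >> h.py <<'E'
_a=np.radians(12.1); RC=np.array([.5113,.0435]); REX=-np.array([np.sin(_a),-np.cos(_a)]); REY=np.array([-REX[1],REX[0]])
def rest(W): d=W[...,:2]-RC; return d@REX,d@REY
E
python3 - <<'E'
from h import *
s=env.observe(); im=env.get_image("wrist"); W=cloud(im,wristT(im,s)); X,Y=rest(W); Z=W[...,2]
print(s["position"],rest(s["position"]),np.degrees(s["ee_rot"]))
for x in (-44,-41,-38,-20,-15,-10,-5,0,4):
    k=(Z>.015)&(Z<.075)&(abs(X*1000-x)<1)&(abs(Y)<.018); print(x,k.sum(),np.round(np.percentile(Z[k]*1000,[10,50,90]),1) if k.sum()>5 else "")
f=(abs(X+.03)<.03)&(abs(Y)<.04)
for z in (90,105,120):
  k=f&(abs(Z*1000-z)<3); print(z,k.sum(),np.round(np.percentile(X[k]*1000,[5,50,95]),1) if k.sum()>5 else "")
k=f&(Z>.07); print("bottom",np.nanpercentile(Z[k],1))
E
```

```text
[0.51802261 0.013462   0.14162723] (np.float64(-0.030779834393035856), np.float64(-0.0002767309889744737)) [ 1.79975989e+02  4.55782768e-02 -1.67829094e+02]
-44 0 
-41 147 [28.9 30.  30.9]
-38 96 [28.1 29.  30. ]
-20 170 [33.5 34.7 36. ]
-15 177 [39.6 40.9 42.1]
-10 188 [45.3 46.8 48.1]
-5 197 [51.4 52.7 53.8]
0 221 [57.2 58.5 60. ]
4 231 [61.9 63.3 64.4]
90 44 [-34.9 -31.6 -28.3]
105 50 [-35.1 -31.3 -28. ]
120 65 [-34.8 -31.3 -28.2]
bottom 0.12401136464604855
```

Ledge and board heights match the given geometry within 1 mm, and the cassette is centred over the corner. Lowering, then creeping in.

>>> move_arm --rows '[{"delta_pos": [0, 0, 0.06], "twist": 0, "fingers": -1}, {"delta_pos": [0, 0, 0.12], "twist": 0, "fingers": -1}, {"delta_pos": [0, 0, 0.17], "twist": 0, "fingers": -1}, {"delta_pos": [0, 0, 0.2], "twist": 0, "fingers": -1}, {"delta_pos": [0, 0, 0.21], "twist": 0, "fingers": -1}, {"delta_pos": [0, 0, 0.216], "twist": 0, "fingers": -1}, {"delta_pos": [0, 0, 0.216], "twist": 0, "fingers": -1}, {"delta_pos": [0, 0, 0.216], "twist": 0, "fingers": -1}]'

```text
time_s: 5.7
position: [0.5184, 0.0123, 0.0888]
ee_rot: [-3.141, 0.001, -2.931]
ft_force: [0.1, -0.0, -1.9]
width: 0.0069
gripper_force: 59.1
```

>>> move_arm --rows '[{"delta_pos": [0, 0, 0.004], "twist": 0, "fingers": -1}, {"delta_pos": [0, 0, 0.006], "twist": 0, "fingers": -1}, {"delta_pos": [0, 0, 0.006], "twist": 0, "fingers": -1}]'

```text
time_s: 6.0
position: [0.5182, 0.0123, 0.0871]
ee_rot: [-3.142, 0.001, -2.931]
ft_force: [-0.9, 0.4, 0.2]
width: 0.007
gripper_force: 59.4
```

>>> move_arm --rows '[{"delta_pos": [0, 0, 0.004], "twist": 0, "fingers": -1}, {"delta_pos": [0, 0, 0.004], "twist": 0, "fingers": -0.58}, {"delta_pos": [0, 0, 0.004], "twist": 0, "fingers": -0.58}, {"delta_pos": [0, 0, 0.004], "twist": 0, "fingers": -0.58}, {"delta_pos": [0, 0, -0.02], "twist": 0, "fingers": -0.58}, {"delta_pos": [0, 0, -0.05], "twist": 0, "fingers": -0.58}, {"delta_pos": [0, 0, -0.068], "twist": 0, "fingers": -0.58}, {"delta_pos": [0, 0, -0.068], "twist": 0, "fingers": -0.58}]'

```text
time_s: 6.8
position: [0.5187, 0.0123, 0.1048]
ee_rot: [-3.141, 0.002, -2.931]
ft_force: [-0.3, -0.6, 0.4]
width: 0.0178
gripper_force: 0.0
```

```bash
cat > sec.py <<'E'
from h import *
s=env.observe(); im=env.get_image("wrist"); W=cloud(im,wristT(im,s)); X,Y=rest(W); Z=W[...,2]
print(s["position"],np.round(rest(s["position"]),4),s["width"])
hsv=cv2.cvtColor(im["frame"],cv2.COLOR_RGB2HSV)
b=(hsv[...,1]>110)&(abs(hsv[...,0].astype(int)-110)<15)&(abs(X)<.08)&(abs(Y)<.06)
print("blue",b.sum(), "Y",np.round(np.percentile(Y[b]*1000,[2,98]),1))
for z in range(30,125,10):
  k=b&(abs(Z*1000-z)<3); 
  if k.sum()>5: print(z,k.sum(),np.round(np.percentile(X[k]*1000,[5,50,95]),1),np.round(np.percentile(Y[k]*1000,[3,97]),1))
E
python3 sec.py
```

```text
[0.51870084 0.01231436 0.10483517] [-0.032  -0.0007] 0.01778533575035836
blue 3675 Y [-30.5  27.4]
30 27 [-34.3 -30.9 -27.7] [26.7 27.4]
40 35 [-34.2 -30.9 -27.6] [26.8 27.5]
50 40 [-34.1 -30.8 -26.9] [26.5 27.4]
60 47 [-33.5 -30.1 -26.8] [26.6 27.5]
70 66 [-33.5 -30.7 -26.5] [20.8 27.4]
80 78 [-33.  -30.3 -26.2] [-29.7  27.4]
90 96 [-32.5 -30.2 -25.8] [17.3 27.5]
100 112 [-32.1 -29.7 -25.4] [-30.   27.5]
110 158 [-31.7 -28.7 -23.3] [-29.1  27.5]
120 131 [-30.6 -27.5 -23.3] [-28.5  24.9]
```

The cassette stands in the corner and already leans a little towards the board. Now tipping it over between the loose fingers.

>>> move_arm --rows '[{"delta_pos": [0, 0.02, 0], "twist": 0, "fingers": -0.58}, {"delta_pos": [0, 0.04, 0], "twist": 0, "fingers": -0.58}, {"delta_pos": [0, 0.06, 0], "twist": 0, "fingers": -0.58}, {"delta_pos": [0, 0.08, 0], "twist": 0, "fingers": -0.58}, {"delta_pos": [0, 0.1, 0], "twist": 0, "fingers": -0.58}, {"delta_pos": [0, 0.12, 0], "twist": 0, "fingers": -0.58}, {"delta_pos": [0, 0.135, 0], "twist": 0, "fingers": -0.58}, {"delta_pos": [0, 0.135, 0], "twist": 0, "fingers": -0.58}]'

```text
time_s: 7.65
position: [0.5108, 0.0461, 0.1038]
ee_rot: [3.141, -0.0, -2.93]
ft_force: [0.1, -0.4, 0.8]
width: 0.0178
gripper_force: 0.0
```

```bash
python3 sec.py
```

```text
[0.51078325 0.04608881 0.10381286] [ 0.0026 -0.    ] 0.017757225151827358
blue 6733 Y [-31.   27.4]
30 292 [-37.  -35.2 -31.6] [-30.9  27.4]
40 235 [-30.9 -28.4 -21.5] [-27.7  27.4]
50 166 [-21.3 -17.9 -11.6] [20.4 27.4]
60 245 [-12.3  -8.6  -2.4] [-31.   27.4]
70 341 [-3.5 -0.4  4.5] [-31.7  27.4]
80 1493 [ 5.6  8.4 11.3] [-29.6  27.2]
90 1094 [15.  18.5 27.3] [ 1.4 27.2]
110 30 [-18.6  -6.5  23.3] [-4.6  8. ]
120 12 [11.4 11.4 11.5] [-8.1 -4.8]
```

The cassette now lies on the board, its upper end at z ≈ 92 mm and x' ≈ 20 as expected. Raising, opening and turning 90° for the side-edge grasp.

>>> move_arm --rows '[{"delta_pos": [0, 0, -0.06], "twist": 0, "fingers": -0.58}, {"delta_pos": [0, 0, -0.13], "twist": 0, "fingers": 0}, {"delta_pos": [0, -0.028, -0.2], "twist": 0.25, "fingers": 1}, {"delta_pos": [0, -0.028, -0.24], "twist": 0.5, "fingers": 1}, {"delta_pos": [0, -0.028, -0.24], "twist": 0.75, "fingers": 1}, {"delta_pos": [0, -0.028, -0.24], "twist": 1, "fingers": 1}]'

```text
time_s: 8.3
position: [0.5128, 0.0379, 0.1644]
ee_rot: [3.141, 0.001, 2.822]
ft_force: [-0.4, 0.5, 0.6]
width: 0.0853
gripper_force: 0.0
```

>>> move_arm --rows '[{"delta_pos": [0, 0, 0], "twist": 0.25, "fingers": 1}, {"delta_pos": [0, 0, 0], "twist": 0.5, "fingers": 1}, {"delta_pos": [0, 0, 0], "twist": 0.75, "fingers": 1}, {"delta_pos": [0, 0, 0], "twist": 1, "fingers": 1}]'

```text
time_s: 8.7
position: [0.5124, 0.038, 0.1639]
ee_rot: [-3.142, 0.0, 2.299]
ft_force: [-0.8, -0.4, 0.2]
width: 0.0853
gripper_force: 0.0
```

>>> move_arm --rows '[{"delta_pos": [0, 0, 0], "twist": 0.25, "fingers": 1}, {"delta_pos": [0, 0, 0], "twist": 0.5, "fingers": 1}, {"delta_pos": [0, 0, 0], "twist": 0.75, "fingers": 1}, {"delta_pos": [0, 0, 0], "twist": 1, "fingers": 1}, {"delta_pos": [0, 0, 0], "twist": 1, "fingers": 1}, {"delta_pos": [0, 0, 0], "twist": 1, "fingers": 1}]'

```text
time_s: 9.3
position: [0.5124, 0.0383, 0.1638]
ee_rot: [-3.142, 0.0, 1.784]
ft_force: [-0.5, 0.3, 0.2]
width: 0.0854
gripper_force: 0.0
```

```bash
python3 sec.py; python3 - <<'E'
from h import *
s=env.observe(); print(np.degrees(s["ee_rot"]),s["qpos"].round(2))
im=env.get_image("wrist"); cv2.imwrite("pics/w5.png",im["frame"][...,::-1])
W=cloud(im,wristT(im,s)); X,Y=rest(W); Z=W[...,2]
k=(abs(Y)<.015)&(X>-.035)&(X<.025)&(Z>.045)&(Z<.1); P=np.c_[X[k],Y[k],Z[k]]; A=np.c_[P[:,:2],np.ones(len(P))]
c=np.linalg.lstsq(A,P[:,2],rcond=None)[0]; r=P[:,2]-A@c; g=abs(r)<.003; c=np.linalg.lstsq(A[g],P[g,2],rcond=None)[0]
print("face slope deg",np.degrees(np.arctan(c[0])),c,g.mean())
E
```

```text
[0.51236553 0.03825959 0.16381753] [-0.0053  0.0001] 0.08536858844315684
blue 4560 Y [-41.7  30.3]
30 144 [-36.4 -35.6 -34.2] [-30.7  25.7]
40 122 [-30.5 -29.3 -25.5] [-31.5  26.3]
50 92 [-21.4 -18.5 -16.4] [-31.7  26.4]
60 104 [-12.5  -9.6  -7.3] [-31.9  26.8]
70 124 [-3.2 -0.4  1.8] [-31.8  26.6]
80 591 [ 5.6  8.2 10.7] [-30.5  25.3]
90 1230 [15.2 19.6 27.7] [-30.7  25.6]
[1.79996319e+02 4.40066996e-03 1.02185088e+02] [-0.43  0.45  0.36  2.15 -0.28  0.59  0.34]
face slope deg 47.18186485748614 [1.07921636 0.00197666 0.07093527] 0.9745923397800531
```

View pics/w5.png

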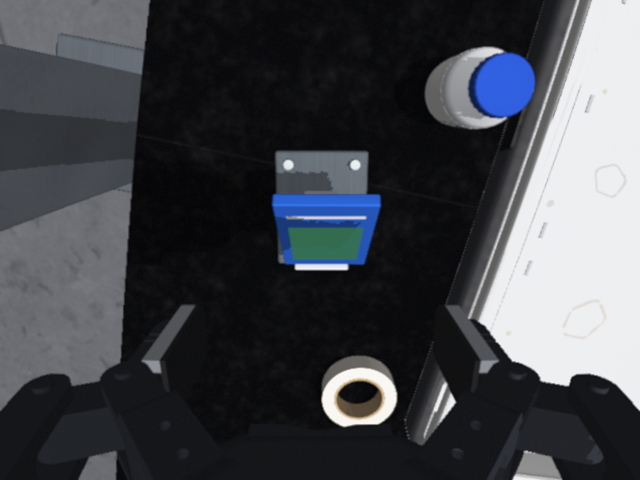

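The view shows the cassette lying on the rest at (325,230), window up and top edge at (325,200), with the fingers either side. Its slope is about 47-50°. Descending with the fingers outside its long edges, then closing.

>>> move_arm --rows '[{"delta_pos": [0, 0.009, 0.08], "twist": 0, "fingers": 1}, {"delta_pos": [0, 0.009, 0.18], "twist": 0, "fingers": 1}, {"delta_pos": [0, 0.009, 0.3], "twist": 0, "fingers": 1}, {"delta_pos": [0, 0.009, 0.4], "twist": 0, "fingers": 1}, {"delta_pos": [0, 0.009, 0.47], "twist": 0, "fingers": 1}, {"delta_pos": [0, 0.009, 0.508], "twist": 0, "fingers": 1}, {"delta_pos": [0, 0.009, 0.508], "twist": 0, "fingers": 1}, {"delta_pos": [0, 0.009, 0.508], "twist": 0, "fingers": 1}]'

```text
time_s: 10.2
position: [0.515, 0.0388, 0.0373]
ee_rot: [3.141, 0.0, 1.781]
ft_force: [0.9, 0.6, -0.0]
width: 0.0853
gripper_force: 0.0
```

>>> move_arm --rows '[{"delta_pos": [0, 0, 0], "twist": 0, "fingers": 0.6}, {"delta_pos": [0, 0, 0], "twist": 0, "fingers": 0.5}, {"delta_pos": [0, 0, 0], "twist": 0, "fingers": 0.45}, {"delta_pos": [0, 0, 0], "twist": 0, "fingers": 0.4}, {"delta_pos": [0, 0, 0], "twist": 0, "fingers": -1}, {"delta_pos": [0, 0, 0], "twist": 0, "fingers": -1}]'

```text
time_s: 10.8
position: [0.5154, 0.0391, 0.0378]
ee_rot: [3.14, -0.0, 1.781]
ft_force: [-0.4, 0.3, 7.6]
width: 0.0588
gripper_force: 62.8
```

```bash
python3 sec.py
```

```text
[0.51539496 0.03912521 0.03776236] [-0.0051 -0.0031] 0.05881263321904688
blue 12068 Y [-31.4  26.9]
30 50 [-36.1 -35.3 -34.3] [-30.9  25.9]
40 140 [-30.3 -29.4 -25.4] [-31.1  25.9]
50 97 [-20.9 -18.5 -16.1] [-31.4  26.2]
60 170 [-11.9  -9.    1.9] [-44.4  38.6]
70 180 [-3.  -0.4  2. ] [-35.5  26.9]
80 976 [ 5.9  8.3 10.6] [-29.7  25.1]
90 4601 [15.9 26.  27.8] [-30.   25.4]
```

>>> move_arm --rows '[{"delta_pos": [0, 0, -0.05], "twist": 0, "fingers": -1}, {"delta_pos": [0, 0, -0.14], "twist": 0, "fingers": -1}, {"delta_pos": [0, 0, -0.25], "twist": 0, "fingers": -1}, {"delta_pos": [0, 0, -0.36], "twist": 0, "fingers": -1}, {"delta_pos": [-0.06, -0.02, -0.42], "twist": 0, "fingers": -1}, {"delta_pos": [-0.18, -0.06, -0.44], "twist": 0.1, "fingers": -1}, {"delta_pos": [-0.32, -0.1, -0.44], "twist": 0.2, "fingers": -1}, {"delta_pos": [-0.45, -0.13, -0.44], "twist": 0.3, "fingers": -1}]'

```text
time_s: 11.65
position: [0.5049, -0.0803, 0.1472]
ee_rot: [-3.141, 0.0, 1.622]
ft_force: [0.3, -0.5, -1.3]
width: 0.0586
gripper_force: 64.9
```

```bash
cat > hd.py <<'E'
from h import *
HC=np.array([.490,-.316]); HA=np.radians(84.05)
s=env.observe(); im=env.get_image("wrist"); W=cloud(im,wristT(im,s)); d=W[...,:2]-HC; Z=W[...,2]
HX=d@[np.cos(HA),np.sin(HA)]; HY=d@[-np.sin(HA),np.cos(HA)]
p=s["position"][:2]-HC; hs=lambda p:(p@[np.cos(HA),np.sin(HA)],p@[-np.sin(HA),np.cos(HA)])
print("pos",s["position"].round(4),"holder",np.round(hs(p),4),"yaw",np.degrees(s["ee_rot"][2]).round(2),"w",s["width"].round(4),"t",s["time_s"])
print("to centre",totool(np.r_[HC,s["position"][2]]-s["position"],s["ee_rot"][2]))
hsv=cv2.cvtColor(im["frame"],cv2.COLOR_RGB2HSV)
o=(hsv[...,1]>120)&(hsv[...,0]<20)&(hsv[...,2]>100)&(abs(HX)<.1)&(abs(HY)<.05)
b=(hsv[...,1]>110)&(abs(hsv[...,0].astype(int)-110)<15)
E
cat > seen.py <<'E'
from hd import *
m=(Z>.003)&(Z<.013)&(abs(HX)<.11)&(abs(HY)<.07); P=W[m]; print("base",m.sum(), cv2.minAreaRect((P[:,:2]*1000).astype(np.float32)) if m.sum()>9 else "")
for sg in(1,-1):
  k=o&(HX*sg>0); print("clip",sg,k.sum(), [np.round(np.percentile(a[k]*1000,[3,50,97]),1) for a in(HX,HY,Z)] if k.sum()>9 else "")
k=o&(Z>.055); print("clip tops",np.round(HY[k].mean()*1000,1) if k.sum() else "")
E
python3 seen.py
```

```text
Traceback (most recent call last):
  File "seen.py", line 1, in <module>
    from hd import *
  File "hd.py", line 6, in <module>
    print("pos",s["position"].round(4),"holder",np.round(hs(p),4),"yaw",np.degrees(s["ee_rot"][2]).round(2),"w",s["width"].round(4),"t",s["time_s"])
                                                                                                                ^^^^^^^^^^^^^^^^
AttributeError: 'float' object has no attribute 'round'
```

>>> move_arm --rows '[{"delta_pos": [-0.12, -0.02, 0], "twist": 0.1, "fingers": -1}, {"delta_pos": [-0.26, -0.04, 0], "twist": 0.2, "fingers": -1}, {"delta_pos": [-0.4, -0.06, 0], "twist": 0.3, "fingers": -1}, {"delta_pos": [-0.54, -0.08, 0], "twist": 0.3, "fingers": -1}, {"delta_pos": [-0.64, -0.1, 0], "twist": 0.3, "fingers": -1}, {"delta_pos": [-0.7, -0.106, 0], "twist": 0.3, "fingers": -1}, {"delta_pos": [-0.7, -0.106, 0], "twist": 0.3, "fingers": -1}, {"delta_pos": [-0.7, -0.106, 0], "twist": 0.3, "fingers": -1}]'

```text
time_s: 12.5
position: [0.4889, -0.253, 0.1465]
ee_rot: [-3.14, -0.001, 1.468]
ft_force: [0.1, -0.1, -1.5]
width: 0.0586
gripper_force: 64.9
```

```bash
sed -i 's/s\["width"\].round(4)/round(float(s["width"]),4)/' hd.py; cat >> hd.py <<'E'
cv2.imwrite("pics/hd_%d.png"%round(s["time_s"]*100),im["frame"][...,::-1])
E
python3 seen.py; ls pics; python3 - <<'E'
from hd import *
# held cassette face: plane fit in tool coords
p0=s["position"]; yaw=s["ee_rot"][2]; D=W-p0; TX=D[...,:2]@[np.cos(yaw),np.sin(yaw)]; TY=D[...,:2]@[np.sin(yaw),-np.cos(yaw)]; TZ=D[...,2]
k=(abs(TX)<.035)&(abs(TY)<.022)&(TZ>-.02)&(TZ<.07); print(k.sum())
A=np.c_[TX[k],np.ones(k.sum())]; c=np.polyfit(TX[k],TZ[k],1); print("slope",np.degrees(np.arctan(c[0])),c, "TX range",np.percentile(TX[k],[1,99]))
k=b&(abs(TX)<.06)&(abs(TY)<.04)&(TZ>-.03)&(TZ<.08); print("blue TX TY TZ",[np.round(np.percentile(a[k]*1000,[1,99]),1) for a in (TX,TY,TZ)])
E
```

```text
pos [ 0.4889 -0.253   0.1465] holder [0.0626 0.0077] yaw 84.08 w 0.0586 t 12.5
to centre [-0.2503  0.0305 -0.    ]
base 9668 ((482.9345397949219, -315.1018371582031), (175.7758026123047, 108.96698760986328), 84.28446960449219)
clip 1 1164 [array([38.4, 52.6, 64.7]), array([-14. ,   5. ,  16.8]), array([30.3, 42.1, 61.6])]
clip -1 1373 [array([-50.9, -47.2, -43.3]), array([-15.7,   0.9,  17.6]), array([40.1, 50.6, 60.6])]
clip tops 1.8
hd_1250.png
side0.png
top0.png
topcrop.png
w1.png
w2.png
w3.png
w5.png
pos [ 0.4891 -0.2521  0.1465] holder [0.0634 0.0075] yaw 84.17 w 0.0587 t 12.55
to centre [-0.2538  0.0294 -0.    ]
11638
slope 44.54025594361341 [0.98407931 0.02724904] TX range [-0.0289937   0.03278571]
blue TX TY TZ [array([-28.7,  32.8]), array([-29.6,  28.7]), array([-4.7, 58.1])]
```

The clip noses sit at about ±43 mm and the tops at z 61, consistent with the data. The held cassette slopes 44.5° with its low end towards the holder's -x. I'll set the low end on the bed and let it pivot in the pads to nearly level.

>>> move_arm --rows '[{"delta_pos": [-0.08, 0.015, 0], "twist": 0, "fingers": -1}, {"delta_pos": [-0.2, 0.026, 0.03], "twist": 0, "fingers": -1}, {"delta_pos": [-0.282, 0.026, 0.1], "twist": 0, "fingers": -1}, {"delta_pos": [-0.282, 0.026, 0.18], "twist": 0, "fingers": -1}, {"delta_pos": [-0.282, 0.026, 0.26], "twist": 0, "fingers": -1}, {"delta_pos": [-0.282, 0.026, 0.3], "twist": 0, "fingers": -1}, {"delta_pos": [-0.282, 0.026, 0.3], "twist": 0, "fingers": -1}, {"delta_pos": [-0.282, 0.026, 0.3], "twist": 0, "fingers": -1}]'

```text
time_s: 13.4
position: [0.4889, -0.3241, 0.0721]
ee_rot: [3.141, -0.0, 1.468]
ft_force: [1.5, 0.7, -0.7]
width: 0.0589
gripper_force: 64.9
```

```bash
cat > held.py <<'E'
from hd import *
p0=s["position"]; yaw=s["ee_rot"][2]; D=W-p0; TX=D[...,:2]@[np.cos(yaw),np.sin(yaw)]; TY=D[...,:2]@[np.sin(yaw),-np.cos(yaw)]; TZ=D[...,2]
k=(abs(TX)<.035)&(abs(TY)<.022)&(TZ>-.02)&(TZ<.07); c=np.polyfit(TX[k],TZ[k],1); print("slope",np.degrees(np.arctan(c[0])).round(1),c.round(4), "rms",np.std(TZ[k]-np.polyval(c,TX[k])).round(4))
k=b&(abs(TX)<.06)&(abs(TY)<.04)&(TZ>-.03)&(TZ<.08); print("blue HX HY Z",[np.round(np.percentile(a[k]*1000,[1,99]),1) for a in (HX,HY,Z)])
E
python3 seen.py;python3 held.py; ls pics
```

```text
pos [ 0.4889 -0.3241  0.0721] holder [-0.0082  0.0002] yaw 84.14 w 0.0589 t 13.4
to centre [ 0.0329  0.0009 -0.    ]
base 22664 ((484.173828125, -304.8924255371094), (197.7471923828125, 108.38843536376953), 83.971435546875)
clip 1 1532 [array([40.7, 48.2, 55.2]), array([-15.3,   1.5,  17.3]), array([26.8, 51.9, 61.5])]
clip -1 1289 [array([-53.3, -49.8, -47.9]), array([-15.9,   1. ,  17.9]), array([53.1, 57.8, 61.5])]
clip tops 1.2
pos [ 0.4892 -0.3246  0.0725] holder [-0.0087 -0.0001] yaw 84.12 w 0.059 t 13.45
to centre [ 0.0347 -0.0002 -0.    ]
slope 44.4 [0.9798 0.0272] rms 0.0031
blue HX HY Z [array([-37.4,  24.2]), array([-28.7,  29.7]), array([ 68. , 130.5])]
hd_1250.png
hd_1255.png
hd_1340.png
hd_1345.png
side0.png
top0.png
topcrop.png
w1.png
w2.png
w3.png
w5.png
```

>>> move_arm --rows '[{"delta_pos": [0, 0, 0.05], "twist": 0, "fingers": -1}, {"delta_pos": [0, 0, 0.09], "twist": 0, "fingers": -1}, {"delta_pos": [0, 0, 0.112], "twist": 0, "fingers": -1}, {"delta_pos": [0.004, 0, 0.12], "twist": 0, "fingers": -1}, {"delta_pos": [0.011, 0, 0.13], "twist": 0, "fingers": -1}, {"delta_pos": [0.02, 0, 0.141], "twist": 0, "fingers": -1}, {"delta_pos": [0.028, 0, 0.152], "twist": 0, "fingers": -1}, {"delta_pos": [0.028, 0, 0.152], "twist": 0, "fingers": -1}]'

```text
time_s: 14.3
position: [0.4889, -0.3172, 0.0358]
ee_rot: [3.141, -0.002, 1.467]
ft_force: [-3.2, 5.2, 20.4]
width: 0.0589
gripper_force: 64.5
```

```bash
python3 held.py
```

```text
pos [ 0.4889 -0.3172  0.0358] holder [-0.0013  0.0009] yaw 84.04 w 0.0589 t 14.3
to centre [ 0.0052  0.0037 -0.    ]
slope 15.6 [0.279  0.0236] rms 0.02
blue HX HY Z [array([-37.3,  37. ]), array([-27.8,  30.6]), array([37.3, 88.9])]
```

>>> move_arm --rows '[{"delta_pos": [0.004, 0, 0.008], "twist": 0, "fingers": -1}, {"delta_pos": [0.009, 0, 0.018], "twist": 0, "fingers": -1}, {"delta_pos": [0.014, 0, 0.028], "twist": 0, "fingers": -1}, {"delta_pos": [0.016, 0, 0.036], "twist": 0, "fingers": -1}, {"delta_pos": [0.018, 0, 0.042], "twist": 0, "fingers": -1}, {"delta_pos": [0.018, 0, 0.042], "twist": 0, "fingers": -1}]'

```text
time_s: 14.95
position: [0.4895, -0.3109, 0.0244]
ee_rot: [-3.141, -0.005, 1.468]
ft_force: [-2.9, 6.8, 16.0]
width: 0.0585
gripper_force: 62.1
```

```bash
python3 held.py
```

```text
pos [ 0.4895 -0.3109  0.0244] holder [0.005 0.001] yaw 84.12 w 0.0585 t 14.95
to centre [-0.0201  0.0041 -0.    ]
slope 19.7 [0.3586 0.0294] rms 0.003
blue HX HY Z [array([-35.9,  48.3]), array([-27.7,  30.8]), array([38.2, 69.2])]
```

>>> move_arm --rows '[{"delta_pos": [-0.005, 0, 0.004], "twist": 0, "fingers": -1}, {"delta_pos": [-0.01, 0, 0.008], "twist": 0, "fingers": -1}, {"delta_pos": [-0.014, 0, 0.014], "twist": 0, "fingers": -1}, {"delta_pos": [-0.014, 0, 0.014], "twist": 0, "fingers": -1}, {"delta_pos": [-0.014, 0, 0.014], "twist": 0, "fingers": -1}]'

```text
time_s: 15.5
position: [0.4896, -0.3106, 0.021]
ee_rot: [-3.139, -0.01, 1.47]
ft_force: [-1.2, 11.8, 20.0]
width: 0.0589
gripper_force: 62.4
```

```bash
python3 held.py
```

```text
pos [ 0.4896 -0.3106  0.021 ] holder [0.0053 0.001 ] yaw 84.25 w 0.0589 t 15.5
to centre [-0.0212  0.0038 -0.    ]
slope 16.6 [0.2974 0.0299] rms 0.001
blue HX HY Z [array([-35.8,  49.6]), array([-27.9,  30.7]), array([38.2, 63.9])]
```

The cassette is down to about 16°, its low end on the bed and its high end at the +x lead-in. Releasing here so it settles between the clips, then looking.

>>> move_arm --rows '[{"delta_pos": [-0.01, 0, 0.014], "twist": 0, "fingers": 0.5}, {"delta_pos": [-0.01, 0, 0.014], "twist": 0, "fingers": 0.6}, {"delta_pos": [-0.01, 0, 0.0], "twist": 0, "fingers": 0.8}, {"delta_pos": [-0.01, 0, -0.05], "twist": 0, "fingers": 1}, {"delta_pos": [-0.01, 0, -0.15], "twist": 0, "fingers": 1}, {"delta_pos": [-0.01, 0, -0.28], "twist": 0, "fingers": 1}, {"delta_pos": [-0.01, 0, -0.36], "twist": 0, "fingers": 1}, {"delta_pos": [-0.01, 0, -0.36], "twist": 0, "fingers": 1}]'

```text
time_s: 16.35
position: [0.4907, -0.3212, 0.1134]
ee_rot: [3.136, 0.003, 1.466]
ft_force: [-0.1, -0.6, 0.3]
width: 0.0855
gripper_force: 0.0
```

```bash
cat > lie.py <<'E'
from hd import *
k=(abs(HX)<.035)&(abs(HY-.001)<.02)&(Z>.03)&(Z<.09); A=np.c_[HX[k],HY[k],np.ones(k.sum())]; c=np.linalg.lstsq(A,Z[k],rcond=None)[0]; r=Z[k]-A@c
g=abs(r)<.003; c=np.linalg.lstsq(A[g],Z[k][g],rcond=None)[0]
print("plane deg x,y",np.degrees(np.arctan(c[:2])).round(2),"z mid mm",(c[2]*1000).round(2),g.mean().round(2))
k=b&(abs(HX)<.065)&(abs(HY)<.045)&(Z<.09)&(Z>.025); print("blue HX HY Z",[np.round(np.percentile(a[k]*1000,[1,99]),1) for a in (HX,HY,Z)])
for sg in(1,-1):
  k=o&(HX*sg>0)&(Z>.055); print("clip top",sg,k.sum(),np.round(np.percentile(HX[k]*1000,[5,50,95]),1) if k.sum()>9 else "")
E
python3 lie.py; ls -t pics|head -1
```

```text
pos [ 0.4907 -0.3212  0.1134] holder [-0.0051 -0.0012] yaw 84.02 w 0.0855 t 16.35
to centre [ 0.0204 -0.005  -0.    ]
plane deg x,y [11.2   0.07] z mid mm 46.95 1.0
blue HX HY Z [array([-42.8,  44.9]), array([-28.1,  30.7]), array([37.8, 56.1])]
clip top 1 420 [48.4 50.  52.9]
clip top -1 549 [-51.3 -50.  -48.6]
hd_1635.png
```

The cassette lies between the clips with its low end already down (top face at 37.8 mm) and its high end on the +x lead-in, tilted 11°. Next I'll close the fingers and press above the high half.

>>> move_arm --rows '[{"delta_pos": [0.05, -0.008, 0], "twist": 0, "fingers": -1}, {"delta_pos": [0.11, -0.008, 0], "twist": 0, "fingers": -1}, {"delta_pos": [0.128, -0.008, 0.02], "twist": 0, "fingers": -1}, {"delta_pos": [0.128, -0.008, 0.06], "twist": 0, "fingers": -1}, {"delta_pos": [0.128, -0.008, 0.12], "twist": 0, "fingers": -1}, {"delta_pos": [0.128, -0.008, 0.17], "twist": 0, "fingers": -1}, {"delta_pos": [0.128, -0.008, 0.17], "twist": 0, "fingers": -1}, {"delta_pos": [0.128, -0.008, 0.17], "twist": 0, "fingers": -1}]'

```text
time_s: 17.2
position: [0.4897, -0.2878, 0.0665]
ee_rot: [-3.14, -0.0, 1.466]
ft_force: [0.6, -0.4, 0.6]
width: 0.0002
gripper_force: 0.0
```

```bash
python3 lie.py
```

```text
pos [ 0.4897 -0.2878  0.0665] holder [0.028  0.0033] yaw 84.0 w 0.0002 t 17.2
to centre [-0.1121  0.0132 -0.    ]
plane deg x,y [13.84 -0.36] z mid mm 45.87 0.08
blue HX HY Z [array([-38. ,  45.2]), array([-28. ,  30.6]), array([39.1, 73.3])]
clip top 1 375 [18.1 50.9 52.9]
clip top -1 0
```

>>> move_arm --rows '[{"delta_pos": [0, 0.008, 0.03], "twist": 0, "fingers": -1}, {"delta_pos": [0, 0.008, 0.055], "twist": 0, "fingers": -1}, {"delta_pos": [0, 0.008, 0.07], "twist": 0, "fingers": -1}, {"delta_pos": [0, 0.008, 0.08], "twist": 0, "fingers": -1}, {"delta_pos": [0, 0.008, 0.09], "twist": 0, "fingers": -1}, {"delta_pos": [0, 0.008, 0.1], "twist": 0, "fingers": -1}, {"delta_pos": [0, 0.008, 0.108], "twist": 0, "fingers": -1}, {"delta_pos": [0, 0.008, 0.112], "twist": 0, "fingers": -1}]'

```text
time_s: 18.05
position: [0.4921, -0.2872, 0.0391]
ee_rot: [-3.141, -0.0, 1.467]
ft_force: [0.0, 0.4, 1.0]
width: -0.0
gripper_force: 0.4
```

>>> move_arm --rows '[{"delta_pos": [0, 0, 0.005], "twist": 0, "fingers": -1}, {"delta_pos": [0, 0, 0.01], "twist": 0, "fingers": -1}, {"delta_pos": [0, 0, 0.01], "twist": 0, "fingers": -1}]'

```text
time_s: 18.35
position: [0.4921, -0.2875, 0.0381]
ee_rot: [3.141, -0.001, 1.467]
ft_force: [-2.4, 1.5, 11.9]
width: -0.0004
gripper_force: 5.9
```

>>> move_arm --rows '[{"delta_pos": [0, 0, -0.05], "twist": 0, "fingers": -1}, {"delta_pos": [0, 0, -0.15], "twist": 0, "fingers": -1}, {"delta_pos": [0, 0, -0.3], "twist": 0, "fingers": -1}, {"delta_pos": [0, 0, -0.45], "twist": 0, "fingers": -1}, {"delta_pos": [0, 0, -0.5], "twist": 0, "fingers": -1}, {"delta_pos": [0, 0, -0.5], "twist": 0, "fingers": -1}, {"delta_pos": [0, 0, -0.5], "twist": 0, "fingers": -1}]'

```text
time_s: 19.05
position: [0.4917, -0.287, 0.1612]
ee_rot: [-3.141, -0.001, 1.467]
ft_force: [-0.6, 0.2, 0.3]
width: 0.0
gripper_force: 0.0
```

```bash
python3 lie.py; cp $(ls -t pics/hd*|head -1) pics/fin.png
```

```text
pos [ 0.4917 -0.287   0.1612] holder [0.029  0.0013] yaw 84.07 w 0.0 t 19.05
to centre [-0.1161  0.0052 -0.    ]
plane deg x,y [-0.21  0.01] z mid mm 38.52 1.0
blue HX HY Z [array([-32.8,  45.4]), array([-27.6,  31.2]), array([36.5, 39.9])]
clip top 1 110 [50.7 51.6 52.5]
clip top -1 0
```

View pics/fin.png

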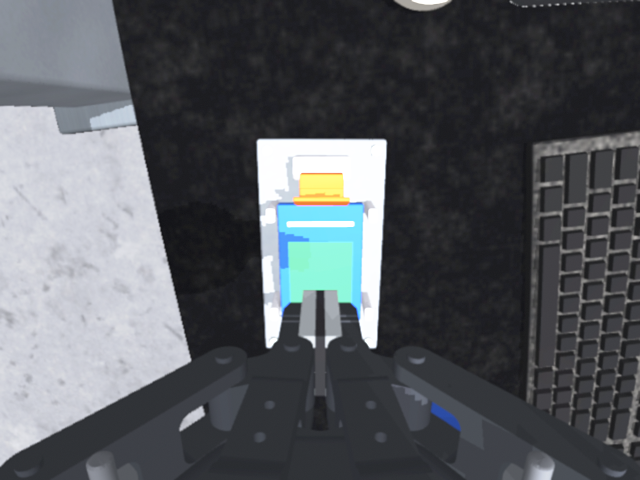

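The view shows the cassette lying level in the holder at (320,250), tucked under the orange +x clip at (322,190). Its top face measures 38.5 mm with 0.2° tilt, so it is home, and the gripper is clear.

```bash
python3 -c "
from workcell import env
print(env.job_done())"
```

```text
the job is handed in; nothing more can be done
None
```

The blue cassette was set on the sloping rest, taken again by its long sides and pressed into the imaging holder. It measured level (0.2° tilt, top face 38.5 mm), and the job was handed in at about 19 s with the gripper clear. It went in tilted, so the −x end slid under its clip and only the +x clip was pressed past.

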